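Sort the cut pieces off the laser bed

TASK

Clear the laser's honeycomb bed: lay both cork coasters flat in the blue tray (side by side or stacked), lay the birch luggage tag flat in the yellow tray, and put the red acrylic offcut in the dark grey scrap bin. Lay the walnut plaque on the sloping plywood stand, face out, right way up, centred, square, and with its straight bottom edge down against the lip. Set the pieces down rather than dropping them, and leave the green-topped magnet where it stands on the bed.

Things in the scene. Friction and masses are not known exactly. Their poses are not given: they have to be found in the camera images.
- coaster_a_c (a point): One of two identical round cork coasters, light brown with a dark burnt star and ring on the top, 64 mm across, 9 mm thick. Starts flat on the honeycomb bed (aluminium panel 310 x 360 mm, top 20 mm above the table). Point: its centre, half-way up; z up.
- coaster_b_c (a point): One of two identical round cork coasters, light brown with a dark burnt star and ring on the top, 64 mm across, 9 mm thick. Starts flat on the honeycomb bed (aluminium panel 310 x 360 mm, top 20 mm above the table). Point: its centre, half-way up; z up.
- tag_c (a point): Pale birch plywood luggage tag with clipped corners and a brass-ringed eyelet at one end, 75 x 42 mm, 8 mm thick. Starts flat on the honeycomb bed (aluminium panel 310 x 360 mm, top 20 mm above the table). Point: the middle of its length and width, half-way up; x runs along its length to the eyelet end (full 42 mm wide from x = -37 to x = +22 mm), y across its width, z up. Starts with x within 0.6 rad of world +x.
- offcut_c (a point): Bright red acrylic offcut, 8 mm thick: a strip 84 mm long (x) and 34 mm wide (y), with a nub 18 mm long that sticks out 14 mm further on the +y side at the +x end (x = 24 to 42 mm). Starts flat on the honeycomb bed (aluminium panel 310 x 360 mm, top 20 mm above the table). Point: centre of the strip, half-way up; z up. Starts with x within 0.5 rad of world +x. Easily gripped across the 34 mm at its centre.
- plaque_c (a point): Dark walnut plaque, pale fir tree engraved on its face; 100 mm long (x), 60 mm wide (y), 8 mm thick; straight bottom at -x (foot of the tree), round arch of radius 30 mm at +x (tip of the tree). Starts flat on the honeycomb bed (aluminium panel 310 x 360 mm, top 20 mm above the table). Point: mid-length, mid-width, half-way up, 50 mm from the bottom edge; z out of the engraved face, up at the start, x within 0.6 rad of world +x.
- magnet_c (a point): Bystander on the bed among the pieces: a steel hold-down magnet with a green top, a cylinder 24 mm across and 20 mm high, to be left where it is. It stands on the bed but is only a loose weight and can be knocked. Point: its centre, half-way up.
- tray_blue: Shallow blue plastic tray, 26 mm high, open on top. Outside 125 (x) x 150 (y) mm, walls 4 mm, floor 4 mm thick. Fixed to the table. Origin: centre of the underside, on the table; z up; x along its short side, y along its long side.
- tray_yellow: Shallow yellow plastic tray, 26 mm high, open on top. Outside 125 (x) x 150 (y) mm, walls 4 mm, floor 4 mm thick. Fixed to the table. Origin: centre of the underside, on the table; z up; x along its short side, y along its long side.
- bin_scrap: Dark grey plastic scrap bin, 45 mm high, open on top. Outside 125 (x) x 150 (y) mm, walls 4 mm, floor 4 mm thick. Fixed to the table. Origin: centre of the underside, on the table; z up; x along its short side, y along its long side.
- stand_rest: Sloping rest of a small fixed plywood display stand, rising away from the robot at 38 degrees. Origin: corner of rest face and inner face of the lip, mid-width, 20 mm above the table; x up the slope, y level across, z out of the face. Rest 44 mm wide, 106 mm long; lip 64 mm wide, 6 mm thick, standing 14 mm out of the face. Base plate under it 120 x 70 x 6 mm, from 15 mm in front of the origin.

How it is judged:
By the outcome, as a careful person would: the job done as asked, in the order asked, and still so for the second after the job is handed in, with the robot touching nothing.
It also fails if it takes over 125 s, if anything falls off the work surface, if the arm or the gripper's body presses on something with over 40 N, if the wrist force passes 120 N, or if a joint passes its speed limit or range.

ROBOT

A 7-joint arm with a two-finger parallel gripper is mounted at the origin on the work surface. World frame = base frame: x ahead of the robot, y to its left, z up, the work surface at z = 0. Lengths are in m, angles in rad, forces in N, time in s.
With the tool pointing down it reaches from about 0.35 to 0.9 m from the base axis. Payload 8.1 kg.
Tool frame: the origin (TCP) lies between the finger pads; the fingertips stand 25 mm ahead of it and the grasp point (between the pads) lies 6 mm ahead of it; z points along the fingers, y is the direction in which the jaws open and shut (so a half turn about z gives the same grasp; the last joint's range is limited). The gripper opens to 92 mm and grips with 3 to 60 N. Pads are 19 mm wide; open, the fingers measure 130 mm over their backs; the gripper's body (75 mm by 190 mm) begins 47 mm behind the grasp point.
Start: joints at [-1.349, 0.434, 0.025, 1.573, -0.012, 1.134, -0.075], TCP at [0.199, 0.592, 0.252] pointing down, gripper open.
Joint ranges: [-2.62, 2.62], [-0.44, 2.09], [-1.27, 1.32], [0.08, 2.57], [-1.32, 4.46], [0.12, 2], [-2.74, 2.74]. Speed limits (rad/s): [2.22, 2.22, 3.01, 3.01, 3.14, 3.14, 3.14].

INTERFACE

Orientations are given as a rotation vector (axis times angle).
In Python, from cell import * gives the robot as it stands.
- The arm moves only by the shell command python3 -m jog 'ROWS' [FORCE]. ROWS is JSON, one flat list of numbers, 5 for each row, row after row: the finger opening in mm, from 0 to 91.8, then the shift along the tool's x, y, z in units of 40 mm (1.0 is 40 mm), then the turn about the tool's z in units of 6 degrees (1.0 is 6 degrees). A call has 1 to 20 rows; each row shifts and turns the pose as measured when the row begins, along the tool's axes as they then stand; what a row does not reach is not made up. A row lasts 1/12 s, in which the tool goes at most 41.7 mm and 7.16 degrees, less where a joint would pass 70% of its speed; a pose out of reach is approached as far as the arm can. A call is refused whole if a number of a shift passes 1 or a number of a turn 1, either way. A call with a gripper value outside its range is refused whole. The fingers move at their own pace and stop on an object; FORCE is the grip in N (left out, the last holds). Time passes only in rows, so rows that do not move let the fingers close. It gives the time, the measured TCP pose, the force and the opening at its end, in the units of the state.
- observe(): the state, without advancing time (a new reading comes with each control period).
- get_image(name): name is "side" or "top"; returns the picture (400x640x3 uint8, red, green, blue); there is no depth.
- camera_params(name): a dict with "intrinsics" (3x3 intrinsics, pixels), "xyz" and "orientation" of the camera in the world. Camera axes: x right, y down, z forward; pixel columns grow to the right and rows downward; lengths in m; the calibration is good to about 2 mm. A picture is of the moment at which its call begins. camera_params takes no time and is no camera call.
- sign_off(): hands the job in, once; it reports no verdict.
The state is a dict: "clock": time; "joints": joint angles; "dq": joint speeds; "joint_efforts": joint torques, N m; "position": TCP position; "ee_rot": TCP orientation; "force": force on the tool from outside, world axes, zero at the start; "ft_torque": the same for the moment, N m; "width": opening from 0.0 (shut) to 1.0 (fully open).
Only numpy, scipy, OpenCV 4.12 (cv2) and the standard library are available. Lean on these libraries where they do the work, as an engineer would, in place of code of your own. Each camera call takes 0.05 s, during which the arm holds its last target. There are 200 camera calls.

## Working session

There is one attempt and no reset: what is moved stays moved. The work goes in short steps, Python scripts to look and compute and a shell command to move; the robot and the scene stay as the last step left them, time stands still between calls to the robot, and variables do not carry over. Pictures are saved under pics/ and viewed, about 12 in all and at most 16, crops included, and the job is handed in when it is done.

```bash
mkdir -p pics; ls; python3 - <<'E'
from cell import *
import cv2
for n in("top","side"):
    cv2.imwrite(f"pics/{n}0.png",get_image(n)[:,:,::-1]); print(n,camera_params(n))
o=observe(); print(o)
E
```

```text
pics
top {'intrinsics': array([[427.2687342 ,   0.        , 314.4602153 ],
       [  0.        , 427.2687342 , 205.83061994],
       [  0.        ,   0.        ,   1.        ]]), 'xyz': array([ 0.41269387, -0.01734258,  0.96574937]), 'orientation': array([-2.14523761,  2.17133963, -0.09888774])}
side {'intrinsics': array([[371.21293621,   0.        , 319.43784228],
       [  0.        , 371.21293621, 197.01439263],
       [  0.        ,   0.        ,   1.        ]]), 'xyz': array([-0.04069206, -0.52411086,  0.55548483]), 'orientation': array([-1.9974294 ,  0.88923397, -0.4539469 ])}
{'clock': 0.1, 'joints': array([-1.34859755,  0.43515231,  0.02499121,  1.57399306, -0.0115531 ,
        1.13399348, -0.07509583]), 'dq': array([ 0.0002974 , -0.00141195, -0.00013802, -0.00106368,  0.00074117,
        0.00114432, -0.00130228]), 'joint_efforts': array([ 2.93921083e-03, -6.69126391e+01,  9.87759791e-01, -3.15143859e+01,
       -6.04165345e-02,  3.74228158e-02,  6.07187098e-05]), 'position': array([0.19938671, 0.59190578, 0.25102931]), 'ee_rot': array([-5.08039797e-01, -3.10019065e+00,  2.20192650e-03]), 'force': array([-0.17248683,  1.2534234 ,  0.24551142]), 'ft_torque': array([-0.04295381,  0.00095882, -0.01026411]), 'width': 0.9994565750962265}
```

View pics/top0.png

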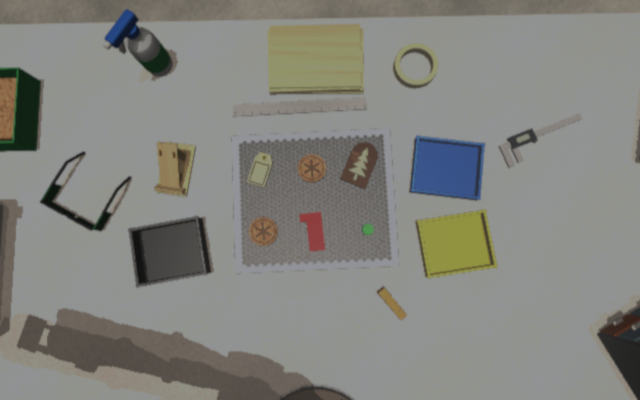

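View pics/side0.png

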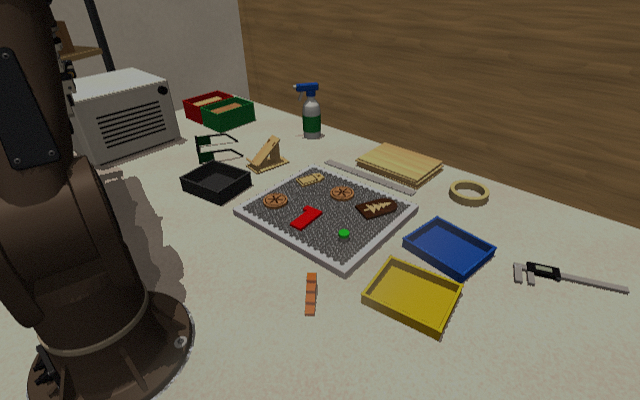

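Top view: tag (260,169), coasters (312,168) and (263,231), offcut (313,231), plaque (360,165) with its tip up, magnet (368,230). Trays are at (448,168) and (456,244), the bin at (171,250) and the stand at (175,168). World +x is up in the image. The side view shows the same layout.

```bash
python3 - <<'E'
import cv2,numpy as np
t=cv2.imread("pics/top0.png"); s=cv2.imread("pics/side0.png")
cv2.imwrite("pics/t1.png",cv2.resize(t[128:290,120:220],None,fx=3.6,fy=3.6,interpolation=cv2.INTER_CUBIC))
cv2.imwrite("pics/s1.png",cv2.resize(s[125:345,175:505],None,fx=2.4,fy=2.4,interpolation=cv2.INTER_CUBIC))
for n,im,box in(("top",t,(236,395,135,265)),("side",s,(240,415,165,265))):
    h=cv2.cvtColor(im,cv2.COLOR_BGR2HSV); x0,x1,y0,y1=box
    H,S,V=[h[:,:,i].astype(int) for i in range(3)]
    M=np.zeros(H.shape,bool);M[y0:y1,x0:x1]=1
    for k,m in(("red",((H<6)|(H>174))&(S>150)),("green",(abs(H-60)<15)&(S>130)),("other",(S>70)&(H>=4)&(H<35))):
        c,l,st,ce=cv2.connectedComponentsWithStats((m&M).astype(np.uint8))
        for i in range(1,c):
            if st[i,4]>25: print(n,k,st[i],ce[i].round(1),im[l==i].mean(0).round())
E
```

```text
top other [341 143  36  45 699] [359.9 164.3] [56. 66. 85.]
top other [298 154  28  28 631] [311.4 167.8] [ 71.  95. 123.]
top other [249 217  29  29 651] [262.8 230.9] [ 72.  97. 125.]
side red [290 205  32  26 402] [305.7 217.5] [ 11.   9. 142.]
side green [338 229  11   9  85] [343.3 233.1] [ 32. 126.  30.]
side other [246 165  35   9 180] [261.1 167.6] [ 54.  85. 101.]
side other [358 165  57  24 711] [394.6 172.5] [ 67. 105. 120.]
side other [296 173  29  14 255] [309.7 179.3] [ 69. 108. 126.]
side other [330 185  24  17 313] [341.6 193.1] [ 46.  75. 109.]
side other [263 192  25  17 336] [274.9 200.3] [ 46.  74. 108.]
side other [355 198  42  22 593] [376.5 207.7] [33. 52. 72.]
side other [383 255  32  10 171] [395.9 261. ] [ 54. 111. 126.]
```

View pics/t1.png

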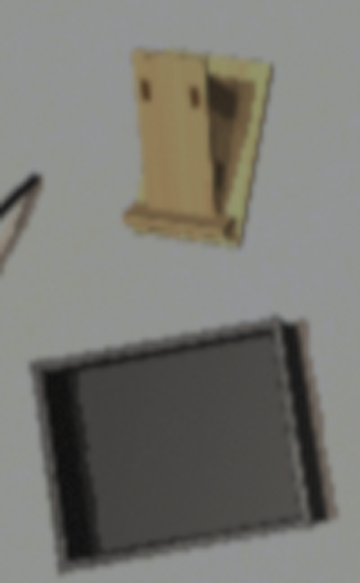

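View pics/s1.png

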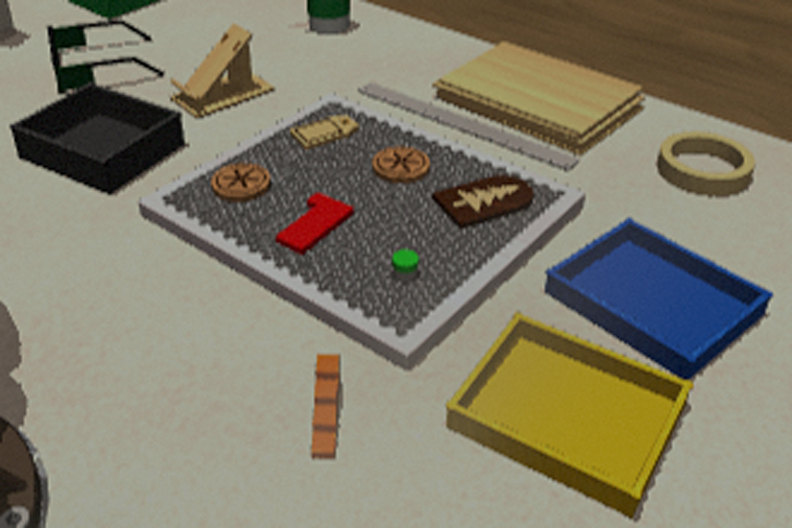

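The pictures show the stand (top ~ (171,165)) and the bin clearly. Next I'll fit outlines in both views for the pieces and trays, and enlarge the stand.

```bash
cat > h.py <<'E'
import numpy as np,cv2
from scipy.spatial.transform import Rotation as R
from scipy.optimize import minimize
from cell import camera_params
C={n:camera_params(n) for n in("top","side")}
def proj(n,P):
    c=C[n];q=(np.atleast_2d(P)-c["xyz"])@R.from_rotvec(c["orientation"]).as_matrix()
    u=q@c["intrinsics"].T; return u[:,:2]/u[:,2:]
def ray(n,uv,z):
    c=C[n];d=R.from_rotvec(c["orientation"]).as_matrix()@np.linalg.solve(c["intrinsics"],[*uv,1]);
    return c["xyz"]+d*(z-c["xyz"][2])/d[2]
def sil(n,poly,p,t,S=4):
    x,y,z,a=p; c,s=np.cos(a),np.sin(a); q=poly@np.array([[c,s],[-s,c]])+[x,y]
    im=np.zeros((400*S,640*S),np.uint8)
    T,B=[(proj(n,np.c_[q,np.full(len(q),h)])+.5)*S for h in(z+t/2,z-t/2)]
    f=lambda w:cv2.fillPoly(im,[np.round(w).astype(np.int32)],255)
    f(T);f(B)
    for i in range(len(q)): j=i-1; f(np.array([T[i],T[j],B[j],B[i]]))
    return cv2.resize(im,(640,400),interpolation=cv2.INTER_AREA)/255.
def fit(masks,poly,p0,t):
    def L(p): return sum(abs(sil(n,poly,p,t)-m).sum()/m.sum() for n,m in masks.items())
    best=None
    for da in(-.25,0,.25):
        P=np.array(p0,float)+[0,0,0,da]; sx=np.vstack([P]+[P+d for d in np.diag([.012,.012,.008,.15])])
        r=minimize(L,P,method="Nelder-Mead",options=dict(initial_simplex=sx,maxiter=160,xatol=2e-4,fatol=1e-3))
        if best is None or r.fun<best.fun: best=r
    return best.x,best.fun
th=np.linspace(0,2*np.pi,32,endpoint=False)
CO=.032*np.c_[np.cos(th),np.sin(th)]
TAG=np.array([[-37.5,-21],[22,-21],[37.5,-10],[37.5,10],[22,21],[-37.5,21]])/1e3
OFF=np.array([[-42,-17],[42,-17],[42,31],[24,31],[24,17],[-42,17]])/1e3
a=np.linspace(-np.pi/2,np.pi/2,17)
PL=np.vstack([[[-.05,.03],[-.05,-.03]],np.c_[.02+.03*np.cos(a),.03*np.sin(a)]])
BOX=np.array([[-62.5,-75],[62.5,-75],[62.5,75],[-62.5,75]])/1e3
E
cat > m.py <<'E'
from h import *
I={n:cv2.imread(f"pics/{n}0.png") for n in C}
def mask(n,px,kind):
    h=cv2.cvtColor(cv2.GaussianBlur(I[n],(3,3),0),cv2.COLOR_BGR2HSV).astype(int);H,S,V=h[...,0],h[...,1],h[...,2]
    m={"red":((H<8)|(H>172))&(S>110),"green":(abs(H-60)<15)&(S>110),"wood":(S>55)&(H<40),"blue":(abs(H-112)<15)&(S>120),"yel":(abs(H-29)<7)&(S>130)}[kind].astype(np.uint8)
    m=cv2.morphologyEx(m,cv2.MORPH_CLOSE,np.ones((3,3),np.uint8)) 
    for c in cv2.findContours(m,cv2.RETR_EXTERNAL,cv2.CHAIN_APPROX_NONE)[0]:
        if cv2.pointPolygonTest(c,px,False)>=0:
            o=np.zeros(m.shape,np.uint8);cv2.drawContours(o,[c],-1,1,-1);return o.astype(float)
    print("no",n,px,kind)
for k,poly,t,z,kind,pt,ps in(("ca",CO,.009,.0245,"wood",(312,168),(341,193)),("cb",CO,.009,.0245,"wood",(263,231),(275,200)),
  ("tag",TAG,.008,.024,"wood",(260,172),(310,180)),("off",OFF,.008,.024,"red",(316,235),(306,217)),("plq",PL,.008,.024,"wood",(360,165),(376,208)),
  ("mag",CO*12/32,.02,.03,"green",(368,230),(343,233)),("blue",BOX,.026,.013,"blue",(448,168),(448,245)),("yel",BOX,.026,.013,"yel",(456,244),(412,290))):
    mk={n:mask(n,p,kind) for n,p in(("top",pt),("side",ps))}
    mk={n:m for n,m in mk.items() if m is not None}
    if k=="mag": x0=ray("top",pt,.04); print("mag",x0);continue
    x,f=fit(mk,poly,[*ray("top",pt,z)[:2],z,0],t)
    print(k,[m.sum() for m in mk.values()],x.round(4),round(f,3))
for p in((30,362),(278,318),(312,525),(62,570)): print("bin",ray("top",(p[0]/3.6+119.5,p[1]/3.6+127.5),.045)[:2].round(4))
a=cv2.resize(I["top"][137:200,148:200],None,fx=7.5,fy=7.5,interpolation=cv2.INTER_CUBIC)
b=cv2.resize(I["side"][132:176,243:293],None,fx=7.5,fy=7.5,interpolation=cv2.INTER_CUBIC)
w=np.zeros((480,790,3),np.uint8);w[:a.shape[0],:a.shape[1]]=a;w[:b.shape[0],400:400+b.shape[1]]=b
cv2.imwrite("pics/st.png",w)
E
python3 m.py
```

```text
ca [np.float64(662.0), np.float64(338.0)] [0.6012 0.0031 0.024  0.0363] 0.112
cb [np.float64(677.0), np.float64(362.0)] [0.4606 0.1116 0.0243 0.288 ] 0.114
no top (260, 172) wood
tag [np.float64(279.0)] [ 0.5907  0.1064  0.0319 -0.2949] 0.058
off [np.float64(561.0), np.float64(433.0)] [ 0.4598 -0.0038  0.0236  0.1109] 0.24
plq [np.float64(1050.0), np.float64(618.0)] [ 0.6107 -0.1064  0.0237 -0.3991] 0.136
mag [ 0.45888608 -0.11803353  0.04      ]
blue [np.float64(3626.0), np.float64(3039.0)] [ 0.6021 -0.3     0.0102 -0.123 ] 0.242
yel [np.float64(3333.0), np.float64(4471.0)] [ 0.4329 -0.3116  0.01    0.1504] 0.354
bin [0.4691 0.4029]
bin [0.4939 0.2531]
bin [0.3701 0.2305]
bin [0.3452 0.3793]
```

View pics/st.png

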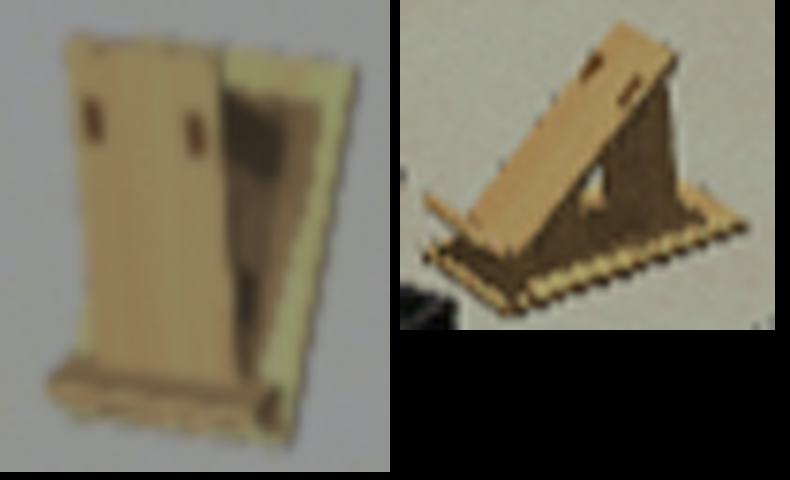

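```bash
cat > m2.py <<'E'
from h import *
from scipy.optimize import least_squares
I=cv2.imread("pics/top0.png");h=cv2.cvtColor(I,cv2.COLOR_BGR2HSV).astype(int)
print("tag hsv",h[175,258],h[165,264],"bed",h[190:200,290:300].reshape(-1,3).mean(0),h[190:200,290:300].reshape(-1,3).max(0))
m=((h[...,1]>40)|(h[...,2]>135)).astype(np.uint8);m[:, :246]=0;m[:,275:]=0;m[:148]=0;m[195:]=0
m=cv2.morphologyEx(m,cv2.MORPH_OPEN,np.ones((3,3),np.uint8));m=cv2.morphologyEx(m,cv2.MORPH_CLOSE,np.ones((5,5),np.uint8))
S=cv2.imread("pics/side0.png");hs=cv2.cvtColor(cv2.GaussianBlur(S,(3,3),0),cv2.COLOR_BGR2HSV)
ms=(hs[...,1]>55).astype(np.uint8);ms[:,:294]=0;ms[:,327:]=0;ms[:168]=0;ms[190:]=0
print(m.sum(),ms.sum()); x,f=fit({"top":m.astype(float),"side":ms.astype(float)},TAG,[.597,.11,.024,-.3],.008);print("tag",x.round(4),round(f,3))
c,s=np.cos(np.radians(38)),np.sin(np.radians(38))
rest=lambda x,y,z:(x*c-z*s,y,x*s+z*c)   # rel origin
base=lambda x,y,z:(x,y,z-.02)
T=[(rest(.106,.022,0),66,38),(rest(.106,-.022,0),218,47),(base(.105,-.035,.006),355,65),(base(-.015,-.035,.006),290,443),(base(-.015,.035,.006),72,413)]
D=[(rest(.106,.022,0),215,22),(rest(0,.022,0),68,225),(rest(0,-.022,0),110,258),(rest(0,.032,.014),28,195),(base(-.015,.035,.006),25,255),(base(-.015,-.035,.006),112,308),(base(.105,-.035,.006),347,223)]
def res(p,full=False):
    Rz=R.from_euler("z",p[3]);o=[]
    for n,L,u,v in(("top",T,148,137),("side",D,243,132)):
        q=proj(n,Rz.apply([a[0] for a in L])+p[:3])
        o.append(q-np.array([[a[1]/7.5+u-.43,a[2]/7.5+v-.43] for a in L]))
    return np.vstack(o) if full else np.vstack(o).ravel()
r=least_squares(res,[.59,.3,.02,0],loss="soft_l1");print("stand",r.x.round(4));print(res(r.x,True).round(1).tolist())
E
python3 m2.py
```

```text
tag hsv [ 32  49 147] [ 27  58 132] bed [ 13.68  13.58 112.54] [ 20  21 121]
572 279
tag [ 0.6019  0.1185  0.0221 -0.3218] 0.166
stand [ 0.565   0.322   0.0155 -0.1409]
[[-0.1, -0.1], [-0.1, 1.2], [0.2, -0.9], [0.6, -0.4], [-0.3, -0.2], [0.1, 0.1], [-0.8, -0.4], [1.0, 0.2], [0.1, 0.2], [-0.7, -0.4], [-0.8, 0.7], [0.2, -0.2]]
```

```bash
cat > g.py <<'E'
# g.py x y z jawyaw : z = wanted TCP height; turn (units), then shift in turned tool axes (units)
import sys,numpy as np
from scipy.spatial.transform import Rotation as R
from cell import observe
o=observe();M=R.from_rotvec(o["ee_rot"]).as_matrix();x,y,z,w=map(float,sys.argv[1:5])
j=np.arctan2(M[1,1],M[0,1]);d=(w-j+np.pi/2)%np.pi-np.pi/2
N=M@R.from_euler("z",-d).as_matrix();sh=N.T@(np.array([x,y,z])-o["position"])
print("t",round(o["clock"],2),"pos",o["position"].round(4),"jaw",round(j,3),"q7",o["joints"][6].round(2),"tilt",np.degrees(np.arccos(-M[2,2])).round(2),"w",round(o["width"]*91.8,1),"F",o["force"].round(1))
print("turn",round(-np.degrees(d)/6,2),"shift/40",(sh/.04).round(2))
E
python3 g.py .6012 .0031 .12 -.123; python3 -m jog '[91.8,0,0,0,1,91.8,0,0,0,1]'; python3 g.py .6012 .0031 .12 -.123
```

```text
t 0.1 pos [0.1994 0.5919 0.251 ] jaw 1.246 q7 -0.08 tilt 0.08 w 91.8 F [-0.2  1.3  0.2]
turn 13.07 shift/40 [-13.37  11.78   3.29]
clock: 0.27
position: [0.1994, 0.5913, 0.2501]
ee_rot: [-0.834, -3.029, 0.005]
force: [-0.3, 0.4, -0.8]
width: 1.0
t 0.27 pos [0.1994 0.5913 0.2501] jaw 1.033 q7 -0.27 tilt 0.19 w 91.8 F [-0.3  0.4 -0.8]
turn 11.04 shift/40 [-13.35  11.78   3.29]
```

```bash
python3 -m jog '[91.8,0,0,0,1,91.8,0,0,0,1,91.8,0,0,0,1,91.8,0,0,0,1,91.8,0,0,0,1,91.8,0,0,0,1,91.8,0,0,0,1,91.8,0,0,0,1,91.8,0,0,0,1,91.8,0,0,0,1,91.8,0,0,0,1]' >/dev/null
python3 -m jog '[91.8,-0.7,0.62,0.15,0,91.8,-0.7,0.62,0.15,0,91.8,-0.7,0.62,0.15,0,91.8,-0.7,0.62,0.15,0,91.8,-0.7,0.62,0.15,0,91.8,-0.7,0.62,0.15,0,91.8,-0.7,0.62,0.15,0,91.8,-0.7,0.62,0.15,0,91.8,-0.7,0.62,0.15,0,91.8,-0.7,0.62,0.15,0,91.8,-0.7,0.62,0.15,0,91.8,-0.7,0.62,0.15,0,91.8,-0.7,0.62,0.15,0,91.8,-0.7,0.62,0.15,0,91.8,-0.7,0.62,0.15,0,91.8,-0.7,0.62,0.15,0,91.8,-0.7,0.62,0.15,0,91.8,-0.7,0.62,0.15,0]' >/dev/null
python3 g.py .6012 .0031 .0475 -.123
```

```text
t 2.68 pos [ 0.5516 -0.0063  0.1332] jaw -0.165 q7 0.02 tilt 0.85 w 92.1 F [ 0.8 -0.1 -0. ]
turn -0.4 shift/40 [0.41 1.22 2.13]
```

```bash
python3 -m jog '[91.8,0.2,0.6,0.5,-0.2,91.8,0.2,0.6,0.5,-0.2,91.8,0,0,0,0]' >/dev/null
python3 g.py .6012 .0031 .0475 -.123
```

```text
t 2.93 pos [ 0.6058 -0.0112  0.0905] jaw -0.135 q7 0.08 tilt 1.03 w 91.9 F [ 0.4  0.4 -0.2]
turn -0.11 shift/40 [ 0.36 -0.15  1.07]
```

```bash
sed -i 's/"w",round/"zax",M[:,2].round(4),"w",round/' g.py
python3 -m jog '[91.8,0.36,-0.15,0.4,0,91.8,0,0,0.3,0,91.8,0,0,0.15,0,91.8,0,0,0,0]' >/dev/null
python3 g.py .6012 .0031 .0475 -.123
```

```text
t 3.27 pos [0.6012 0.0015 0.0526] jaw -0.137 q7 0.08 tilt 1.2 zax [-0.0099 -0.0185 -0.9998] w 92.0 F [-0.6  0.8  0.1]
turn -0.13 shift/40 [ 0.04 -0.    0.13]
```

```bash
python3 -m jog '[91.8,0.04,0,0.14,0,50,0,0,0,0,50,0,0,0,0,50,0,0,0,0,50,0,0,0,0,50,0,0,0,0,50,0,0,0,0,50,0,0,0,0]' 15
python3 -m jog '[50,0,0,-0.3,0,50,0,0,-0.5,0,50,0,0,-0.5,0,50,0,0,0,0]'
python3 g.py .6063 -.2658 .032 -.123
```

```text
clock: 3.93
position: [0.6022, 0.0018, 0.05]
ee_rot: [2.362, 2.057, -0.026]
force: [0.5, -0.4, 0.3]
width: 0.69
clock: 4.27
position: [0.6018, 0.0024, 0.1052]
ee_rot: [2.363, 2.057, -0.03]
force: [0.4, -0.6, 0.7]
width: 0.687
t 4.27 pos [0.6018 0.0024 0.1052] jaw -0.139 q7 0.05 tilt 1.19 zax [-0.0085 -0.019  -0.9998] w 63.1 F [ 0.4 -0.6  0.7]
turn -0.15 shift/40 [-6.6   0.95  1.96]
```

```bash
python3 -m jog '[50,-0.6,0.09,0,-0.1,50,-0.6,0.09,0,0,50,-0.6,0.09,0,0,50,-0.6,0.09,0,0,50,-0.6,0.09,0,0,50,-0.6,0.09,0,0,50,-0.6,0.09,0,0,50,-0.6,0.09,0,0,50,-0.6,0.09,0,0,50,-0.6,0.09,0.3,0,50,-0.3,0,0.3,0,50,0,0,0,0]'
python3 g.py .6063 -.2658 .036 -.123
```

```text
clock: 5.27
position: [0.6088, -0.2612, 0.0934]
ee_rot: [2.34, 2.074, -0.019]
force: [-0.5, -0.3, -0.6]
width: 0.692
t 5.27 pos [ 0.6088 -0.2612  0.0934] jaw -0.12 q7 0.47 tilt 1.08 zax [ 5.000e-04 -1.880e-02 -9.998e-01] w 63.5 F [-0.5 -0.3 -0.6]
turn 0.03 shift/40 [-0.09 -0.05  1.44]
```

```bash
python3 -m jog '[50,-0.1,-0.05,0.5,0,50,0,0,0.5,0,50,0,0,0.25,0,50,0,0,0.1,0,50,0,0,0,0]'
python3 g.py .6063 -.2658 .034 -.123
```

```text
clock: 5.68
position: [0.6078, -0.2643, 0.041]
ee_rot: [2.34, 2.073, -0.015]
force: [0.3, 0.1, -0.0]
width: 0.685
t 5.68 pos [ 0.6078 -0.2643  0.041 ] jaw -0.121 q7 0.5 tilt 1.04 zax [ 0.003  -0.018  -0.9998] w 62.9 F [ 0.3  0.1 -0. ]
turn 0.02 shift/40 [-0.04 -0.03  0.18]
```

```bash
python3 -m jog '[50,-0.04,-0.03,0.06,0,50,0,0,0.06,0,50,0,0,0.06,0,50,0,0,0,0]'|grep -E "pos|force"
python3 -m jog '[50,0,0,0.05,0,50,0,0,0,0]'|grep -E "pos|force"
```

```text
position: [0.6084, -0.2641, 0.0361]
force: [0.6, 0.3, 0.0]
position: [0.6091, -0.264, 0.0348]
force: [-0.5, -1.0, 0.4]
```

```bash
python3 -m jog '[50,0,-0.07,0.04,0,50,0,0,0.04,0,50,0,0,0,0]'|grep -E "pos|force"
python3 -m jog '[50,0,0,0.03,0,50,0,0,0,0]'|grep -E "pos|force"
```

```text
position: [0.6068, -0.264, 0.0328]
force: [0.6, -0.2, -0.3]
position: [0.6067, -0.2641, 0.0327]
force: [1.0, 0.1, 0.2]
```

```bash
python3 -m jog '[50,0,0,0.05,0,50,0,0,0,0]'|grep -E "pos|force"
python3 -m jog '[66,0,0,0,0,68,0,0,0,0,70,0,0,0,0,70,0,0,0,0]'
python3 -m jog '[70,0,0,-0.3,0,70,0,0,-0.6,0,70,0,0,-0.7,0,91.8,0,0,0,0]'|grep -E "pos|force"
python3 g.py .4606 .1116 .09 -.123
python3 -c "
from cell import *;import cv2
cv2.imwrite('pics/top1.png',cv2.resize(get_image('top')[120:290,230:510,::-1],None,fx=2.7,fy=2.7,interpolation=cv2.INTER_CUBIC))"
```

```text
position: [0.6069, -0.2644, 0.0317]
force: [-0.2, -0.3, -0.9]
clock: 7.1
position: [0.6064, -0.2646, 0.031]
ee_rot: [2.333, 2.073, -0.007]
force: [0.6, 0.6, -0.1]
width: 0.762
position: [0.6042, -0.2632, 0.097]
force: [1.0, -1.0, -0.4]
t 7.43 pos [ 0.6042 -0.2632  0.097 ] jaw -0.119 q7 0.48 tilt 1.06 zax [ 0.0061 -0.0176 -0.9998] w 73.3 F [ 1.  -1.  -0.4]
turn 0.04 shift/40 [ 8.86 -4.71 -0.01]
```

View pics/top1.png

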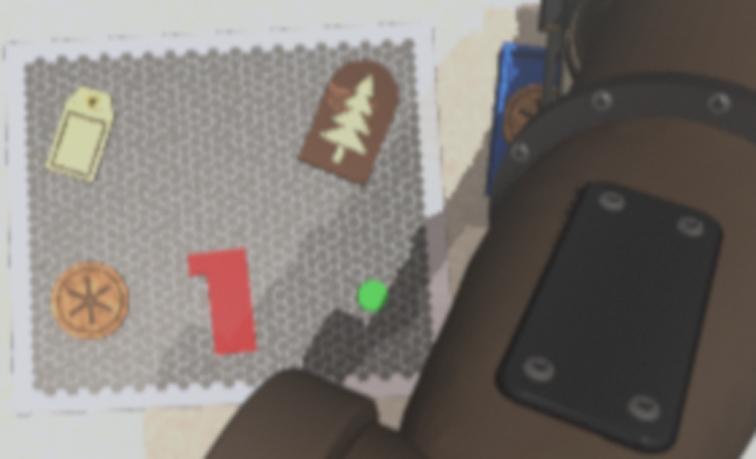

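The crop shows coaster A inside the blue tray (≈(523,115) in the crop). The other pieces and the magnet haven't moved. Next is coaster B.

```bash
python3 -m jog '[91.8,0.68,-0.36,0,0,91.8,0.68,-0.36,0,0,91.8,0.68,-0.36,0,0,91.8,0.68,-0.36,0,0,91.8,0.68,-0.36,0,0,91.8,0.68,-0.36,0,0,91.8,0.68,-0.36,0,0,91.8,0.68,-0.36,0,0,91.8,0.68,-0.36,0,0,91.8,0.68,-0.36,0,0,91.8,0.68,-0.36,0,0,91.8,0.68,-0.36,0,0,91.8,0.3,-0.2,0,0,91.8,0,0,0,0]' >/dev/null
python3 g.py .4606 .1116 .048 -.123
```

```text
t 8.65 pos [0.4548 0.1073 0.086 ] jaw -0.122 q7 -0.17 tilt 1.22 zax [ 0.0034 -0.021  -0.9998] w 91.6 F [ 0.3 -0.1 -0.4]
turn 0.01 shift/40 [0.14 0.13 0.95]
```

```bash
python3 -m jog '[91.8,0.14,0.13,0.4,0,91.8,0,0,0.3,0,91.8,0,0,0.15,0,91.8,0,0,0.05,0,91.8,0,0,0,0]' 15 >/dev/null
python3 g.py .4606 .1116 .048 -.123
```

```text
t 9.07 pos [0.4615 0.1108 0.0491] jaw -0.12 q7 -0.12 tilt 1.24 zax [ 0.0044 -0.0211 -0.9998] w 91.7 F [-0.2 -0.   1. ]
turn 0.03 shift/40 [ 0.02 -0.02  0.03]
```

```bash
python3 -m jog '[50,0,0,0.02,0,50,0,0,0,0,50,0,0,0,0,50,0,0,0,0,50,0,0,0,0,50,0,0,0,0,50,0,0,0,0]' 15
python3 -m jog '[50,0,0,-0.3,0,50,0,0,-0.5,0,50,0,0,-0.6,0,50,0,0,0,0]' |grep width
python3 g.py .5979 -.3342 .032 -.123
```

```text
clock: 9.65
position: [0.4629, 0.1088, 0.0502]
ee_rot: [2.339, 2.067, -0.013]
force: [0.4, 0.2, -0.3]
width: 0.689
width: 0.688
t 9.98 pos [0.4615 0.1095 0.1072] jaw -0.124 q7 -0.19 tilt 1.3 zax [ 0.0036 -0.0224 -0.9997] w 63.1 F [ 0.9  0.7 -0.1]
turn -0.01 shift/40 [-10.55   4.73   2.14]
```

```bash
python3 -m jog '[50,-0.7,0.31,0,0,50,-0.7,0.31,0,0,50,-0.7,0.31,0,0,50,-0.7,0.31,0,0,50,-0.7,0.31,0,0,50,-0.7,0.31,0,0,50,-0.7,0.31,0,0,50,-0.7,0.31,0,0,50,-0.7,0.31,0,0,50,-0.7,0.31,0,0,50,-0.7,0.31,0,0,50,-0.7,0.31,0,0,50,-0.7,0.31,0,0,50,-0.7,0.31,0,0,50,-0.3,0.1,0,0,50,0,0,0,0]' >/dev/null
python3 g.py .5979 -.336 .034 -.123
```

```text
t 11.32 pos [ 0.5962 -0.3273  0.1117] jaw -0.109 q7 0.59 tilt 1.1 zax [ 0.0046 -0.0186 -0.9998] w 63.1 F [-1.4 -0.5 -0.2]
turn 0.14 shift/40 [-0.18  0.06  1.95]
```

```bash
python3 -m jog '[50,-0.18,0.06,0.6,0.14,50,0,0,0.6,0,50,0,0,0.5,0,50,0,0,0,0]' >/dev/null
python3 g.py .5979 -.336 .033 -.123
```

```text
t 11.65 pos [ 0.5985 -0.3354  0.0414] jaw -0.125 q7 0.62 tilt 1.11 zax [ 0.0067 -0.0182 -0.9998] w 63.1 F [0.2 1.  0.7]
turn -0.02 shift/40 [-0.01 -0.01  0.21]
```

```bash
for i in 1; do :; done; python3 -m jog '[50,0,-0.02,0.1,0,50,0,0,0.06,0,50,0,0,0.05,0,50,0,0,0.04,0,50,0,0,0,0]'|grep -E "pos|force"
python3 -m jog '[50,0,0,0.05,0,50,0,0,0,0]'|grep -E "pos|force"
```

```text
position: [0.5984, -0.3328, 0.0343]
force: [-0.2, 0.1, 0.6]
position: [0.5996, -0.3326, 0.0341]
force: [-0.3, 0.5, 0.3]
```

```bash
python3 -m jog '[50,-0.03,0,0.04,0,50,0,0,0,0]'|grep -E "pos|force"
python3 -m jog '[66,0,0,0,0,68,0,0,0,0,70,0,0,0,0,70,0,0,0,0]' | grep -E "pos|width"
python3 -m jog '[70,0,0,-0.3,0,70,0,0,-0.6,0,70,0,0,-0.8,0,91.8,0,0,0,0]'|grep -E "pos|force"
python3 g.py .6019 .1185 .1 1.249
```

```text
position: [0.6005, -0.3335, 0.0336]
force: [0.2, -0.4, -0.8]
position: [0.6007, -0.3337, 0.0336]
width: 0.758
position: [0.5983, -0.3323, 0.1038]
force: [0.8, -1.3, 0.7]
t 13.07 pos [ 0.5983 -0.3323  0.1038] jaw -0.122 q7 0.59 tilt 1.11 zax [ 0.0086 -0.0174 -0.9998] w 73.1 F [ 0.8 -1.3  0.7]
turn -13.09 shift/40 [ 3.48 10.72 -0.1 ]
```

```bash
python3 -m jog '[91.8,0,0,-0.1,-1,91.8,0,0,-0.1,-1,91.8,0,0,0,-1,91.8,0,0,0,-1,91.8,0,0,0,-1,91.8,0,0,0,-1,91.8,0,0,0,-1,91.8,0,0,0,-1,91.8,0,0,0,-1,91.8,0,0,0,-1,91.8,0,0,0,-1,91.8,0,0,0,-1,91.8,0,0,0,-1]' >/dev/null
python3 -m jog '[91.8,0.26,0.8,0,0,91.8,0.26,0.8,0,0,91.8,0.26,0.8,0,0,91.8,0.26,0.8,0,0,91.8,0.26,0.8,0,0,91.8,0.26,0.8,0,0,91.8,0.26,0.8,0,0,91.8,0.26,0.8,0,0,91.8,0.26,0.8,0,0,91.8,0.26,0.8,0,0,91.8,0.26,0.8,0,0,91.8,0.26,0.8,0,0,91.8,0.26,0.6,0,0,91.8,0,0,0,0]' >/dev/null
python3 g.py .6019 .1185 .048 1.249
```

```text
t 15.32 pos [0.5803 0.101  0.1234] jaw 1.291 q7 1.0 tilt 3.04 zax [ 0.0355 -0.0394 -0.9986] w 91.8 F [0.5 1.1 0. ]
turn 0.4 shift/40 [-0.29  0.63  1.89]
```

```bash
sed -i 's/np.array(\[x,y,z\])-o\["position"\]/np.array([x,y,z-.022])-o["position"]-.022*M[:,2]/' g.py
python3 -m jog '[91.8,0,0,0.3,0.2,91.8,0,0,0.3,0.2,91.8,0,0,0,0]' >/dev/null
python3 g.py .6019 .1185 .048 1.249
```

```text
t 15.57 pos [0.5821 0.1013 0.0995] jaw 1.247 q7 0.96 tilt 3.17 zax [ 0.0393 -0.039  -0.9985] w 91.8 F [-0.2  0.2 -0.6]
turn -0.02 shift/40 [-0.24  0.61  1.29]
```

```bash
python3 -m jog '[91.8,-0.12,0.3,0.3,0,91.8,-0.12,0.3,0.3,0,91.8,0,0,0.3,0,91.8,0,0,0,0]' >/dev/null
python3 g.py .6019 .1185 .048 1.249
```

```text
t 15.9 pos [0.6008 0.112  0.0604] jaw 1.237 q7 0.94 tilt 3.29 zax [ 0.0372 -0.0437 -0.9984] w 92.1 F [-1.  -0.8 -0.7]
turn -0.12 shift/40 [0.07 0.19 0.3 ]
```

```bash
python3 -m jog '[91.8,0.07,0.19,0.15,-0.1,91.8,0,0,0.12,0,91.8,0,0,0,0]' >/dev/null
python3 g.py .6019 .1185 .048 1.249
python3 -m jog '[30,0,0,0.02,0,30,0,0,0,0,30,0,0,0,0,30,0,0,0,0,30,0,0,0,0,30,0,0,0,0,30,0,0,0,0,30,0,0,0,0]' 15
```

```text
t 16.15 pos [0.6002 0.1161 0.0478] jaw 1.244 q7 0.94 tilt 3.32 zax [ 0.0352 -0.0461 -0.9983] w 91.7 F [-0.6 -0.3 -1.1]
turn -0.05 shift/40 [ 0.01  0.09 -0.01]
clock: 16.82
position: [0.6007, 0.1153, 0.049]
ee_rot: [0.505, 3.055, -0.06]
force: [-0.6, 1.1, 0.3]
width: 0.469
```

```bash
python3 -m jog '[30,0,0,-0.3,0,30,0,0,-0.6,0,30,0,0,-0.7,0,30,0,0,0,0]' |grep width
python3 g.py .4329 -.3116 .033 1.249
```

```text
width: 0.452
t 17.15 pos [0.5969 0.1178 0.1157] jaw 1.242 q7 0.94 tilt 3.31 zax [ 0.0336 -0.047  -0.9983] w 41.5 F [2.4 0.4 0.1]
turn -0.06 shift/40 [  0.63 -11.39   2.43]
```

```bash
python3 -m jog '[30,0.05,-0.8,0,0,30,0.05,-0.8,0,0,30,0.05,-0.8,0,0,30,0.05,-0.8,0,0,30,0.05,-0.8,0,0,30,0.05,-0.8,0,0,30,0.05,-0.8,0,0,30,0.05,-0.8,0,0,30,0.05,-0.8,0,0,30,0.05,-0.8,0,0,30,0.05,-0.8,0,0,30,0.05,-0.8,0,0,30,0.05,-0.8,0,0,30,0,-0.6,0,0,30,0,0,0,0]' >/dev/null
python3 g.py .4329 -.3116 .033 1.249
```

```text
t 18.4 pos [ 0.4285 -0.3047  0.1396] jaw 1.25 q7 1.81 tilt 3.98 zax [ 0.0528 -0.0449 -0.9976] w 41.7 F [-0.7  0.1 -0.6]
turn 0.01 shift/40 [ 0.05 -0.04  2.67]
```

```bash
python3 -m jog '[30,0.05,-0.04,0.6,0,30,0,0,0.6,0,30,0,0,0.6,0,30,0,0,0.4,0,30,0,0,0.1,0,30,0,0,0,0]' >/dev/null
python3 g.py .4329 -.3116 .033 1.249
```

```text
t 18.9 pos [ 0.4328 -0.3137  0.0497] jaw 1.244 q7 1.84 tilt 4.49 zax [ 0.0606 -0.0495 -0.9969] w 41.4 F [ 0.3 -0.1  0.6]
turn -0.05 shift/40 [0.09 0.08 0.41]
```

```bash
python3 -m jog '[30,0.05,0.05,0.2,0,30,0,0,0.1,0,30,0,0,0.05,0,30,0,0,0,0]' |grep -E "pos|force"
python3 -m jog '[30,0,0,0.06,0,30,0,0,0,0]'|grep -E "pos|force"
python3 -m jog '[30,0,0,0.06,0,30,0,0,0,0]'|grep -E "pos|force"
```

```text
position: [0.4342, -0.3114, 0.0372]
force: [-0.4, -0.4, -0.4]
position: [0.435, -0.3117, 0.0356]
force: [0.7, 0.6, -0.7]
position: [0.4356, -0.3121, 0.0337]
force: [-1.3, 0.6, 1.7]
```

```bash
python3 -m jog '[30,0,0,0.05,0,30,0,0,0,0]'|grep -E "pos|force"
python3 -m jog '[46,0,0,0,0,55,0,0,0,0,60,0,0,0,0,60,0,0,0,0]'|grep -E "pos|width"
python3 -m jog '[60,0,0,-0.4,0,60,0,0,-0.7,0,80,0,0,-0.8,0,80,0,0,0,0]'|grep -E "pos|force"
python3 g.py .4598 -.0038 .1 1.682
python3 -c "
from cell import *;import cv2
cv2.imwrite('pics/side2.png',cv2.resize(get_image('side')[165:340,260:510,::-1],None,fx=3,fy=3,interpolation=cv2.INTER_CUBIC))"
```

```text
position: [0.436, -0.3123, 0.0324]
force: [0.1, 0.8, -0.8]
position: [0.436, -0.3126, 0.0324]
width: 0.641
position: [0.4294, -0.3079, 0.1086]
force: [0.4, -0.2, -0.7]
t 20.4 pos [ 0.4294 -0.3079  0.1086] jaw 1.245 q7 1.82 tilt 4.6 zax [ 0.0627 -0.05   -0.9968] w 69.0 F [ 0.4 -0.2 -0.7]
turn -4.18 shift/40 [-1.57  7.5  -0.12]
```

View pics/side2.png

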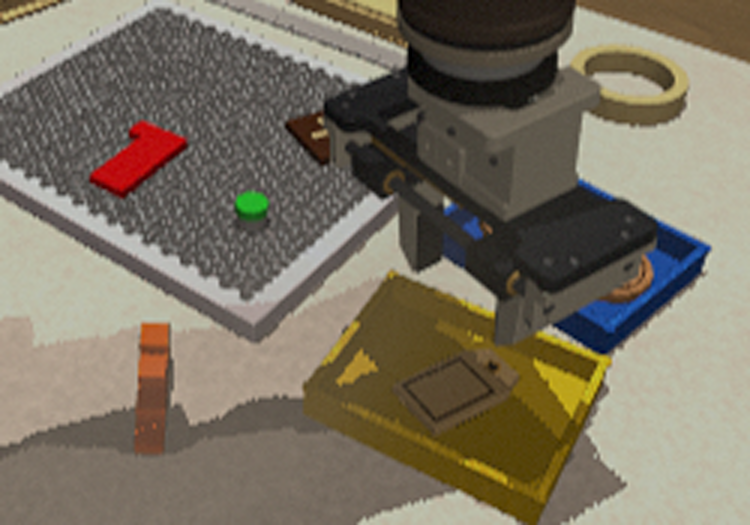

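The crop shows the tag flat in the yellow tray at about (455,390). The magnet is upright and the offcut untouched.

```bash
python3 -m jog '[80,0,0,0,-0.8,80,0,0,0,-0.8,80,0,0,0,-0.8,80,0,0,0,-0.8,80,0,0,0,-0.8,80,0,0,0,0]' >/dev/null
python3 g.py .4598 -.0038 .1 1.682
python3 -m jog '[80,-0.16,0.78,-0.05,0,80,-0.16,0.78,-0.05,0,80,-0.16,0.78,-0.05,0,80,-0.16,0.78,-0.05,0,80,-0.16,0.78,0,0,80,-0.16,0.78,0,0,80,-0.16,0.78,0,0,80,-0.16,0.78,0,0,80,-0.16,0.78,0,0,80,0,0,0,0]' >/dev/null
python3 g.py .4598 -.0038 .048 1.682
```

```text
t 20.95 pos [ 0.428  -0.3062  0.1032] jaw 1.683 q7 2.17 tilt 4.37 zax [ 0.0595 -0.0475 -0.9971] w 79.7 F [-0.6 -0.3 -0.2]
turn 0.01 shift/40 [-1.61  7.45 -0.23]
t 21.78 pos [ 0.4563 -0.0116  0.0928] jaw 1.643 q7 1.43 tilt 4.15 zax [ 0.0554 -0.0465 -0.9974] w 80.2 F [0.7 1.  0.3]
turn -0.37 shift/40 [-0.02  0.27  1.11]
```

```bash
python3 -m jog '[70,0,0.27,0.4,-0.35,65,0,0,0.4,0,60,0,0,0.15,0,60,0,0,0,0]' >/dev/null
python3 g.py .4598 -.0038 .049 1.682
```

```text
t 22.12 pos [0.4579 0.0016 0.0518] jaw 1.678 q7 1.42 tilt 4.09 zax [ 0.0556 -0.0448 -0.9974] w 61.2 F [-0.7 -0.7  0.4]
turn -0.03 shift/40 [-0.   -0.11  0.08]
```

```bash
python3 -m jog '[55,0,-0.1,0.07,0,25,0,0,0,0,25,0,0,0,0,25,0,0,0,0,25,0,0,0,0,25,0,0,0,0,25,0,0,0,0]' 15
python3 -m jog '[25,0,0,-0.3,0,25,0,0,-0.6,0,25,0,0,-0.7,0,25,0,0,-0.5,0,25,0,0,0,0]' |grep width
python3 g.py .4196 .3165 .034 1.759
```

```text
clock: 22.7
position: [0.4587, -0.0058, 0.0505]
ee_rot: [-0.154, 3.083, -0.075]
force: [0.3, -0.3, 0.0]
width: 0.363
width: 0.365
t 23.12 pos [ 0.4527 -0.002   0.1371] jaw 1.669 q7 1.45 tilt 4.02 zax [ 0.0529 -0.046  -0.9975] w 33.5 F [ 1.2 -0.2 -0.4]
turn -0.86 shift/40 [-0.56  8.14  2.16]
```

```bash
python3 -m jog '[25,-0.05,0.8,0,-0.4,25,-0.05,0.8,0,-0.4,25,-0.05,0.8,0,0,25,-0.05,0.8,0,0,25,-0.05,0.8,0,0,25,-0.05,0.8,0,0,25,-0.05,0.8,0,0,25,-0.05,0.8,0,0,25,-0.05,0.8,0,0,25,-0.05,0.8,0,0,25,0,0,0,0]' >/dev/null
python3 g.py .4196 .3165 .034 1.759
```

```text
t 24.03 pos [0.4177 0.3285 0.1173] jaw 1.747 q7 0.8 tilt 4.17 zax [ 0.0577 -0.0443 -0.9974] w 33.6 F [ 0.9  1.4 -0. ]
turn -0.11 shift/40 [ 0.14 -0.16  2.09]
```

```bash
python3 -m jog '[25,0,-0.2,0.6,0,25,0,0,0.6,0,25,0,0,0.5,0,25,0,0,0.15,0,25,0,0,0,0]' |grep -E "force"
python3 g.py .4196 .3165 .034 1.759
```

```text
force: [-0.3, -0.5, 0.2]
t 24.45 pos [0.4221 0.3215 0.0396] jaw 1.755 q7 0.78 tilt 4.07 zax [ 0.058  -0.041  -0.9975] w 33.3 F [-0.3 -0.5  0.2]
turn -0.04 shift/40 [ 0.12 -0.07  0.14]
```

```bash
python3 -m jog '[25,0.05,-0.05,0.08,0,25,0,0,0.07,0,25,0,0,0,0]' |grep -E "pos|force"
python3 -m jog '[25,0,0,0.05,0,25,0,0,0,0]'|grep -E "pos|force"
python3 -m jog '[25,0,0,0.05,0,25,0,0,0,0]'|grep -E "pos|force"
```

```text
position: [0.4209, 0.3184, 0.0342]
force: [-0.2, 0.2, -0.5]
position: [0.4217, 0.3187, 0.0341]
force: [-0.6, -0.4, -1.4]
position: [0.4225, 0.3194, 0.0337]
force: [0.8, -0.2, -0.2]
```

```bash
python3 -m jog '[38,0,0,0,0,46,0,0,0,0,50,0,0,0,0]'|grep -E "pos|width"
python3 -m jog '[55,0,0,-0.4,0,55,0,0,-0.7,0,55,0,0,-0.8,0,91.8,0,0,0,0.7,91.8,0,0,0,0.7,91.8,0,0,0,0.7,91.8,0,0,0,0.7,91.8,0,0,0,0.7,91.8,0,0,0,0.7,91.8,0,0,0,0.7,91.8,0,0,0,0.7,91.8,0,0,0,0]'|grep -E "pos|force"
python3 g.py .6153 -.1083 .1 1.172
python3 -c "
from cell import *;import cv2
cv2.imwrite('pics/top3.png',cv2.resize(get_image('top')[110:290,120:510,::-1],None,fx=2,fy=2,interpolation=cv2.INTER_CUBIC))"
```

```text
position: [0.4233, 0.3201, 0.0345]
width: 0.511
position: [0.4187, 0.3231, 0.1141]
force: [-0.1, 0.9, -0.2]
t 26.28 pos [0.4187 0.3231 0.1141] jaw 1.14 q7 0.3 tilt 4.17 zax [ 0.0643 -0.0339 -0.9974] w 91.3 F [-0.1  0.9 -0.2]
turn -0.31 shift/40 [-8.63 -8.02  1.03]
```

View pics/top3.png

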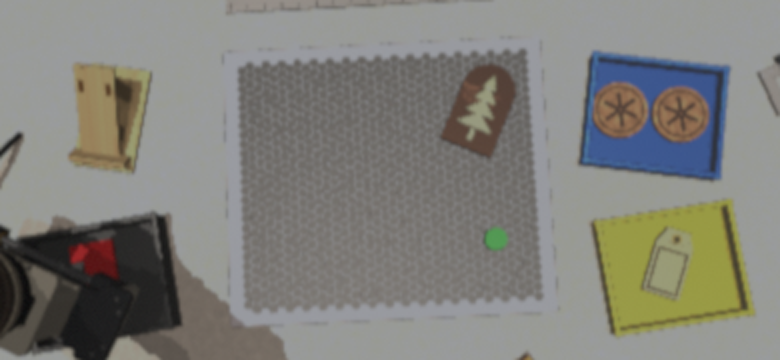

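The picture shows both coasters side by side in blue, the tag in yellow and the red offcut in the bin. The magnet is in place and the plaque unmoved.

```bash
python3 -m jog '[91.8,-0.57,-0.53,0,-0.15,91.8,-0.57,-0.53,0,-0.15,91.8,-0.57,-0.53,0,0,91.8,-0.57,-0.53,0,0,91.8,-0.57,-0.53,0,0,91.8,-0.57,-0.53,0,0,91.8,-0.57,-0.53,0,0,91.8,-0.57,-0.53,0,0,91.8,-0.57,-0.53,0,0,91.8,-0.57,-0.53,0,0,91.8,-0.57,-0.53,0,0,91.8,-0.57,-0.53,0,0,91.8,-0.57,-0.53,0,0,91.8,-0.57,-0.53,0,0,91.8,-0.5,-0.45,0,0,91.8,0,0,0,0]' >/dev/null
python3 g.py .6153 -.1083 .049 1.172
```

```text
t 27.67 pos [ 0.6282 -0.1105  0.1408] jaw 1.237 q7 1.33 tilt 4.26 zax [ 0.0664 -0.0331 -0.9972] w 91.9 F [-0.2 -0.9  0.7]
turn 0.62 shift/40 [ 0.53 -0.06  2.26]
```

```bash
python3 -m jog '[91.8,0.27,-0.03,0.5,0.3,91.8,0.27,-0.03,0.5,0.3,91.8,0,0,0.5,0,91.8,0,0,0.3,0,91.8,0,0,0,0]' >/dev/null
python3 g.py .6153 -.1083 .048 1.172
```

```text
t 28.08 pos [ 0.6129 -0.1124  0.0657] jaw 1.179 q7 1.29 tilt 4.49 zax [ 0.0701 -0.0348 -0.9969] w 91.4 F [-0.6  0.2 -0.7]
turn 0.06 shift/40 [0.06 0.12 0.44]
```

```bash
python3 -m jog '[85,0.06,0.12,0.25,0.05,85,0,0,0.18,0,80,0,0,0,0]' >/dev/null
python3 g.py .6153 -.1083 .048 1.172
```

```text
t 28.33 pos [ 0.614  -0.1068  0.0475] jaw 1.177 q7 1.28 tilt 4.49 zax [ 0.0703 -0.0344 -0.9969] w 82.5 F [-0.4 -0.3 -0.2]
turn 0.05 shift/40 [-0.   -0.02 -0.01]
```

```bash
python3 -m jog '[45,0,0,0,0,45,0,0,0,0,45,0,0,0,0,45,0,0,0,0,45,0,0,0,0,45,0,0,0,0,45,0,0,0,0]' 15
python3 -m jog '[45,0,0,-0.3,0,45,0,0,-0.5,0,45,0,0,-0.7,0,45,0,0,-0.8,0,45,0,0,-0.7,0,45,0,0,0,0]' |grep width
python3 g.py .6086 .3158 .15 1.43
```

```text
clock: 28.92
position: [0.6158, -0.1063, 0.05]
ee_rot: [0.596, 3.003, -0.03]
force: [-0.1, -0.5, -0.3]
width: 0.646
width: 0.652
t 29.42 pos [ 0.6047 -0.1021  0.1766] jaw 1.178 q7 1.27 tilt 4.48 zax [ 0.0701 -0.0342 -0.997 ] w 59.8 F [ 0.2 -0.7  0.5]
turn -2.4 shift/40 [ 1.45 10.38  0.31]
```

```bash
python3 -m jog '[45,0,0,0,-0.6,45,0,0,0,-0.6,45,0,0,0,-0.6,45,0,0,0,-0.6,45,0.11,0.76,0,0,45,0.11,0.76,0,0,45,0.11,0.76,0,0,45,0.11,0.76,0,0,45,0.11,0.76,0,0,45,0.11,0.76,0,0,45,0.11,0.76,0,0,45,0.11,0.76,0,0,45,0.11,0.76,0,0,45,0.11,0.76,0,0,45,0.11,0.76,0,0,45,0.11,0.76,0,0,45,0.11,0.76,0,0,45,0,0,0,0]' |grep width
python3 g.py .6086 .3158 .12 1.43
python3 -c "
from cell import *;import cv2
for n in('top','side'): cv2.imwrite(f'pics/{n}4r.png',get_image(n)[:,:,::-1])
a=cv2.imread('pics/top4r.png')[100:260,100:260];b=cv2.imread('pics/side4r.png')[90:210,210:350]
b=cv2.resize(b,None,fx=2.8,fy=2.8,interpolation=cv2.INTER_CUBIC);a=cv2.resize(a,(400,400),interpolation=cv2.INTER_CUBIC)
import numpy as np
w=np.zeros((400,800,3),np.uint8);w[:,:400]=a;w[:b.shape[0],400:400+b.shape[1]]=b;cv2.imwrite('pics/c4.png',w)"
```

```text
width: 0.647
t 30.92 pos [0.601  0.3092 0.1759] jaw 1.429 q7 0.79 tilt 5.29 zax [ 0.0848 -0.0364 -0.9957] w 59.4 F [-0.9  1.2 -1.1]
turn -0.01 shift/40 [0.01 0.24 1.4 ]
```

View pics/c4.png

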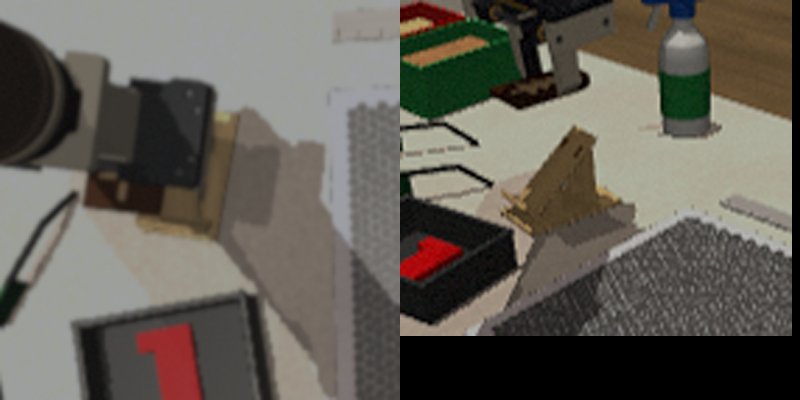

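The offcut lies flat in the bin, and the plaque is held level above the stand (side crop (540,90)). Next I lower it.

```bash
python3 -m jog '[45,0,0.24,0.4,0,45,0,0,0.4,0,45,0,0,0.3,0,45,0,0,0,0]' |grep -E "force|width"
python3 g.py .6086 .3158 .12 1.43
```

```text
force: [0.4, -0.8, -1.5]
width: 0.647
t 31.35 pos [0.61   0.3045 0.1331] jaw 1.419 q7 0.78 tilt 5.67 zax [ 0.0885 -0.0437 -0.9951] w 59.4 F [ 0.4 -0.8 -1.5]
turn -0.11 shift/40 [0.15 0.3  0.31]
```

```bash
python3 -m jog '[45,0.15,0.3,0.2,-0.1,45,0,0,0,0]' |grep -E "force|width"
python3 g.py .6086 .3158 .115 1.43
```

```text
force: [-2.0, 0.7, -0.6]
width: 0.648
t 31.52 pos [0.607  0.3148 0.124 ] jaw 1.426 q7 0.76 tilt 5.69 zax [ 0.0882 -0.0452 -0.9951] w 59.5 F [-2.   0.7 -0.6]
turn -0.04 shift/40 [0.04 0.05 0.22]
```

```bash
python3 -m jog '[45,0.04,0.05,0.1,0,45,0,0,0.1,0,45,0,0.02,0.1,0,45,0,0,0,0]' 4 |grep -E "width"
python3 g.py .6086 .3158 .105 1.43
python3 -m jog '[45,0,0.03,0.1,0,45,0,0,0.1,0,45,0,0.02,0.1,0,45,0,0,0,0]' 4 |grep -E "width"
python3 g.py .6086 .3158 .095 1.43
```

```text
width: 0.651
t 31.85 pos [0.6075 0.3179 0.1124] jaw 1.426 q7 0.76 tilt 5.77 zax [ 0.0902 -0.0444 -0.9949] w 59.7 F [-0.8  1.  -0.6]
turn -0.03 shift/40 [ 0.04 -0.02  0.19]
width: 0.655
t 32.18 pos [0.6095 0.3194 0.1   ] jaw 1.426 q7 0.75 tilt 5.81 zax [ 0.0912 -0.044  -0.9949] w 60.1 F [-1.3 -0.2 -0.6]
turn -0.04 shift/40 [ 0.08 -0.07  0.12]
```

```bash
python3 -m jog '[45,0.08,-0.07,0.1,0,45,0,0,0.1,0,45,0,0,0,0]' 4 |grep -E "width"
python3 g.py .6086 .3158 .087 1.43
python3 -c "
from cell import *;import cv2
for n in('top','side'): cv2.imwrite(f'pics/{n}5r.png',get_image(n)[:,:,::-1])
a=cv2.imread('pics/top5r.png')[130:210,120:200];b=cv2.imread('pics/side5r.png')[120:180,235:305]
b=cv2.resize(b,None,fx=5.6,fy=5.6,interpolation=cv2.INTER_CUBIC);a=cv2.resize(a,(400,400),interpolation=cv2.INTER_CUBIC)
import numpy as np
w=np.zeros((400,800,3),np.uint8);w[:,:400]=a;w[:b.shape[0],400:400+b.shape[1]]=b;cv2.imwrite('pics/c5.png',w)"
```

```text
width: 0.649
t 32.43 pos [0.6066 0.3166 0.0909] jaw 1.426 q7 0.75 tilt 5.82 zax [ 0.0915 -0.0438 -0.9948] w 59.6 F [-0.5  0.4  0.6]
turn -0.04 shift/40 [0.01 0.01 0.1 ]
```

View pics/c5.png

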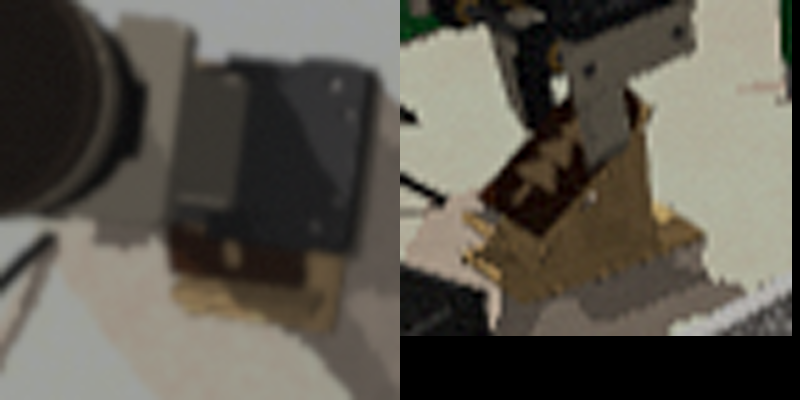

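The plaque has pivoted in the pads and now lies nearly along the slope (side crop: bottom edge (485,195)–(540,235), just above the lip). I'll ease it down the rest of the way.

```bash
python3 -m jog '[45,0,0,0.06,0,45,0,0,0.06,0,45,0,0,0.06,0,45,0,0,0,0]' 3 |grep -E "width"
python3 g.py .6055 .3163 .083 1.43
python3 -m jog '[45,0.04,0,0.06,0,45,0.04,0,0.06,0,45,0,0,0,0]' 3 |grep -E "width"
python3 g.py .6055 .3163 .083 1.43
```

```text
width: 0.655
t 32.87 pos [0.6082 0.3165 0.085 ] jaw 1.426 q7 0.75 tilt 5.9 zax [ 0.0935 -0.0429 -0.9947] w 60.1 F [-0.2  0.  -0.7]
turn -0.04 shift/40 [0.13 0.   0.04]
width: 0.651
t 33.12 pos [0.606  0.3172 0.0802] jaw 1.426 q7 0.75 tilt 5.96 zax [ 0.0951 -0.0418 -0.9946] w 59.7 F [ 0.1 -0.4 -0.6]
turn -0.04 shift/40 [ 0.06 -0.01 -0.07]
```

```bash
python3 -m jog '[45,0.06,0,0.04,0,45,0.03,0,0.03,0,45,0,0,0,0]' 3 |grep -E "width|force"
python3 g.py .6055 .3163 .083 1.43
python3 -m jog '[62,0,0,0,0,64,0,0,0,0,66,0,0,0,0,70,0,0,0,0,74,0,0,0,0]' 3 |grep -E "width|force"
python3 -c "
from cell import *;import cv2
for n in('top','side'): cv2.imwrite(f'pics/{n}6r.png',get_image(n)[:,:,::-1])
a=cv2.imread('pics/top6r.png')[130:210,120:200];b=cv2.imread('pics/side6r.png')[120:180,235:305]
b=cv2.resize(b,None,fx=5.6,fy=5.6,interpolation=cv2.INTER_CUBIC);a=cv2.resize(a,(400,400),interpolation=cv2.INTER_CUBIC)
import numpy as np
w=np.zeros((400,800,3),np.uint8);w[:,:400]=a;w[:b.shape[0],400:400+b.shape[1]]=b;cv2.imwrite('pics/c6.png',w)"
```

```text
force: [1.9, -0.1, 2.3]
width: 0.651
t 33.37 pos [0.603  0.3178 0.0772] jaw 1.426 q7 0.74 tilt 6.03 zax [ 0.0965 -0.0412 -0.9945] w 59.8 F [ 1.9 -0.1  2.3]
turn -0.04 shift/40 [-0.03 -0.02 -0.14]
force: [0.1, 0.8, -0.3]
width: 0.786
```

View pics/c6.png

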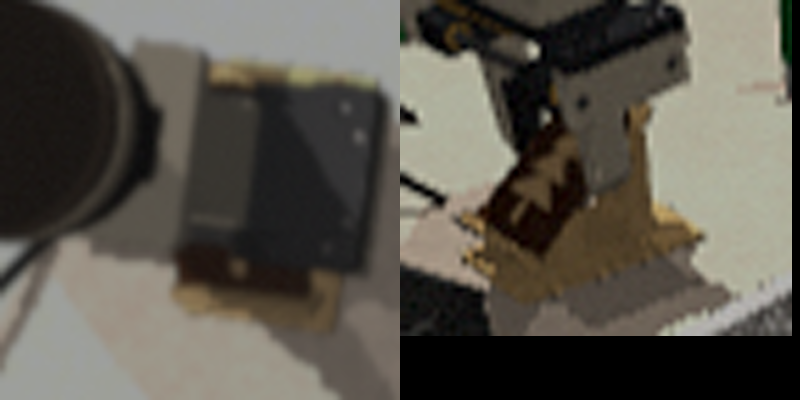

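```bash
python3 -m jog '[78,0,0,0,0,78,0,-0.01,-0.3,0,78,0,-0.02,-0.5,0,78,0,-0.03,-0.7,0,78,0,0,-0.8,0,78,0,0,-0.8,0,78,0,-0.8,-0.3,0,78,0,-0.8,0,0,78,0,-0.8,0,0,78,0,-0.8,0,0,78,0,-0.8,0,0,78,0,-0.8,0,0,78,0,-0.8,0,0,78,0,-0.8,0,0,78,0,0,0,0]' |grep -E "pos|force"
python3 -c "
from cell import *;import cv2
for n in('top','side'): cv2.imwrite(f'pics/{n}7r.png',get_image(n)[:,:,::-1])
a=cv2.imread('pics/top7r.png')[130:210,140:205];b=cv2.imread('pics/side7r.png')[120:180,235:305]
b=cv2.resize(b,None,fx=5.6,fy=5.6,interpolation=cv2.INTER_CUBIC);a=cv2.resize(a,None,fx=6,fy=6,interpolation=cv2.INTER_CUBIC)
import numpy as np
w=np.zeros((480,800,3),np.uint8);w[:,:390]=a;w[:b.shape[0],400:400+b.shape[1]]=b;cv2.imwrite('pics/c7.png',w)"
```

```text
position: [0.5488, 0.061, 0.2374]
force: [0.3, -1.4, -0.1]
```

View pics/c7.png

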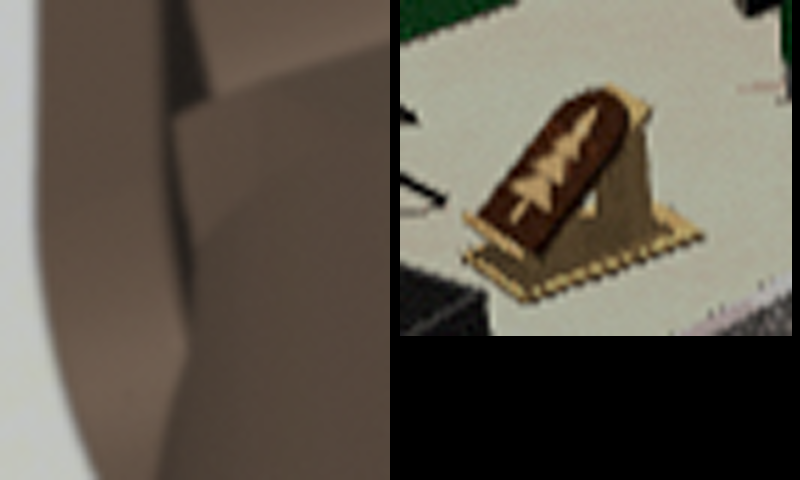

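The side view shows the plaque on the rest, face out, tip up, bottom along the lip. I'll move the arm clear so the top camera can check centring.

```bash
python3 -m jog '[78,0,-0.8,0,0,78,0,-0.8,0,0,78,0,-0.8,0,0,78,0,-0.8,0,0,78,0,-0.8,0,0,78,0,-0.8,0,0,78,0,-0.8,0,0,78,0,-0.8,0,0,78,0,0,0,0]' |grep -E "pos|force"
python3 -c "
from cell import *;import cv2
for n in('top','side'): cv2.imwrite(f'pics/{n}8r.png',get_image(n)[:,:,::-1])
a=cv2.imread('pics/top8r.png');b=cv2.resize(a[130:210,140:205],None,fx=6,fy=6,interpolation=cv2.INTER_CUBIC)
import numpy as np
w=np.zeros((480,800,3),np.uint8);w[:,:390]=b;a=cv2.resize(a,(400,250));w[:250,400:]=a;cv2.imwrite('pics/c8.png',w)"
```

```text
position: [0.5237, -0.1782, 0.2456]
force: [-0.9, -0.2, -0.3]
```

View pics/c8.png

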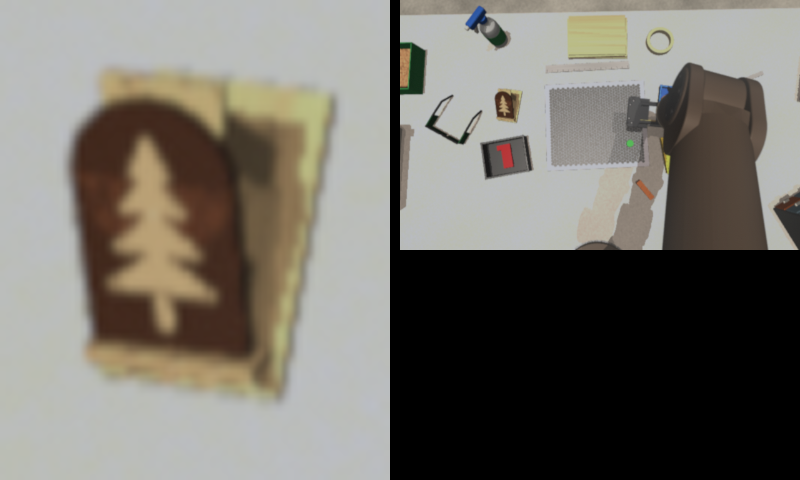

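```bash
cat > m3.py <<'E'
from h import *
O=np.array([.565,.322,.0155]);Rs=R.from_euler("z",-.1409)*R.from_euler("y",-38,degrees=True)
mk={}
for n,b in(("top",(150,185,140,192)),("side",(246,278,133,168))):
    im=cv2.imread(f"pics/{n}8r.png" if n=="top" else "pics/side7r.png");h=cv2.cvtColor(im,cv2.COLOR_BGR2HSV)
    m=((h[...,2]<85)&(h[...,1]>110)).astype(np.uint8);k=np.zeros_like(m);k[b[2]:b[3],b[0]:b[1]]=1;m*=k
    m=cv2.morphologyEx(m,cv2.MORPH_OPEN,np.ones((2,2),np.uint8))
    c=max(cv2.findContours(m,cv2.RETR_EXTERNAL,cv2.CHAIN_APPROX_NONE)[0],key=cv2.contourArea);o=np.zeros_like(m)
    cv2.drawContours(o,[cv2.convexHull(c)],-1,1,-1);mk[n]=o.astype(float);print(n,o.sum(),cv2.boundingRect(c))
def S(n,p):
    im=np.zeros((1600,2560),np.uint8);c,s=np.cos(p[2]),np.sin(p[2])
    q=PL@np.array([[c,s],[-s,c]])+p[:2]
    P=[proj(n,Rs.apply(np.c_[q,np.full(len(q),h)])+O) for h in(.0,.008)]
    cv2.fillConvexPoly(im,cv2.convexHull(np.round((np.vstack(P)+.5)*4).astype(np.int32)),255)
    return cv2.resize(im,(640,400),interpolation=cv2.INTER_AREA)/255.
for use in(("top","side"),("top",),("side",)):
    L=lambda p:sum(abs(S(n,p)-mk[n]).sum()/mk[n].sum() for n in use)
    p0=np.array([.05,0,0]);r=minimize(L,p0,method="Nelder-Mead",options=dict(initial_simplex=np.vstack([p0]+[p0+d for d in np.diag([.01,.006,.08])])))
    print(use,"s,lat mm,rot deg",(r.x*[1e3,1e3,57.3]).round(1),round(r.fun,3))
E
python3 m3.py
```

```text
top 979 (154, 148, 28, 42)
side 646 (251, 137, 28, 32)
('top', 'side') s,lat mm,rot deg [48.1 -0.9 -0.6] 0.554
('top',) s,lat mm,rot deg [46.   3.2  0.7] 0.129
('side',) s,lat mm,rot deg [49.7 -8.7  2.6] 0.32
```

```bash
cat > m4.py <<'E'
from h import *
O=np.array([.565,.322,.0155]);Rs=R.from_euler("z",-.1409)*R.from_euler("y",-38,degrees=True)
P=lambda s,l,z:proj("top",Rs.apply([[s,l,z]])+O)[0]
def edge(im,uv):
    g=cv2.cvtColor(im,cv2.COLOR_BGR2HSV)[...,1].astype(np.float32)
    xs=np.arange(uv[0]-6,uv[0]+6,.1);v=cv2.remap(g,xs[None].astype(np.float32),np.full((1,len(xs)),uv[1],np.float32),cv2.INTER_LINEAR)[0]
    lo,hi=v[:15].mean(),v[-25:].mean();i=np.argmax(v>(lo+hi)/2);return xs[i],lo,hi
a=cv2.imread("pics/top0.png");b=cv2.imread("pics/top8r.png")
for nm,im,l,z,ss in(("rest",a,.022,0,range(30,101,10)),("plq",b,.030,.008,range(10,71,10))):
    for s in ss:
        uv=P(s/1e3,l,z);mm=P(s/1e3,l-.01,z)[0]-uv[0];x,lo,hi=edge(im,uv)
        print(nm,s,"lat err mm",round(-(x-uv[0])/mm*10,1),round(lo),round(hi))
E
python3 m4.py
```

```text
rest 30 lat err mm 1.6 5 102
rest 40 lat err mm 1.4 3 102
rest 50 lat err mm 0.9 7 102
rest 60 lat err mm 1.1 4 102
rest 70 lat err mm 0.7 3 101
rest 80 lat err mm 0.7 4 105
rest 90 lat err mm 0.7 3 101
rest 100 lat err mm 0.4 3 101
plq 10 lat err mm 1.1 6 141
plq 20 lat err mm 2.0 4 107
plq 30 lat err mm 1.6 9 112
plq 40 lat err mm 2.2 4 103
plq 50 lat err mm 1.6 5 144
plq 60 lat err mm 1.8 4 147
plq 70 lat err mm 1.8 8 145
```

Measured against the rest itself, the plaque sits about 0.7 mm off centre and 1° off square. The rest was confirmed earlier, so I'm handing in.

```bash
python3 -c "
from cell import *
print(observe()['clock']);print(sign_off())"
```

```text
36.0833
the job is handed in; nothing more can be done
None
```

The bed is clear and the job was handed in at 36 s, with the arm well clear of everything.

- **Coasters:** both lie flat, side by side, in the blue tray.
- **Tag:** it lies flat in the yellow tray.
- **Offcut:** it lies flat in the scrap bin.
- **Plaque:** I gripped it lightly and lowered it onto the slope so it pivoted to lie on the rest. It was set down last, after the other pieces.
- **Magnet:** never touched, and it looked unmoved in the last picture.

**Last checks:** the pictures show the plaque face out, tip up and bottom edge along the lip. Compared with the rest's own edge in the top view, it is about 0.7 mm off centre and 1° off square.

**Disagreements and limits:**
- **Plaque fits:** a cruder outline fit gave 3.2 mm off centre from the top view. From the side view it gave −8.7 mm, but I rejected that one because the stand's shadow spoiled the outline.
- **Stand height:** I measured 15.5 mm at the lip corner, against the stated 20 mm.
- **Tool tilt:** the tool drifted to about 6° of tilt over the run. It changed by only about 1.5° or less while any piece was held.
- **Trays at the end:** the arm hid both trays in the last top picture, so the coasters and tag were last seen just before the plaque was picked up.

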